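Turn the button sample card over in the ring binder

TASK

In the open sample binder, turn the stiff card that carries the four big round buttons over across the rings, so that it lies flat on the other side and shows its other face. Leave the buckle card beside it lying as it is, and let go of everything.

Things in the scene. Friction and masses are not known exactly. Their poses are not given: they have to be found in the camera images.
- button_tongue (a point): Centre of the tongue of the stiff brown card with four round dark buttons (32 mm across, 5 mm thick). Tongue: 4 mm thick, 30 mm wide along the ring line, centre 162 mm and tip 186 mm from the ring axis, at the start level, 34 mm above the table with free air around and below. Pinched across its 30 mm it pivots easily in the grip. Axes: x along the rings, y out along the tongue, z out of the button face.
- button_ring_axis (a point): Point on the axis the card turns about (the level line through the ring centres, 34 mm above the table) at mid-width of the button card; the tongue lies straight out from it. Axes as the card. The binder is fixed, open, 250 mm along the rings, 276 mm across, page stacks 25 to 29 mm high; spine pointing roughly away from the robot, both cards start on the robot's left of it (+y).
- button_card (a joint): Turn of the button card about the rings, rad: 0 flat on the left, buttons up (start); pi/2 upright; pi flat on the right, buttons down, other face (paper with small flat snap fasteners) up. Brown card 4 mm thick, body 98 mm along the rings, ending 128 mm from the ring axis, then the tongue. About 70 g, swings freely, falls to the side it leans to.
- buckle_card (a joint): Turn of the other card on the same rings, rad, 0 flat on the left (start). Same shape and size, tongue and all, but it carries four rectangular buckles, 36 by 31 mm. The two cards lie side by side, centres 110 mm apart along the rings; either may be the nearer to the robot.

How it is judged:
At the end, for the whole second after the job is handed in: The button card lies turned over on the other side of the rings, within about 11 degrees of flat, and at rest; the buckle card lies flat where it was, within 10 degrees (value of joint button_card above 2.94 rad and value of joint buckle_card below 0.17 rad and velocity of joint button_card between -0.2 and 0.2 rad/s); the robot touches nothing.
It fails at once if the buckle card is lifted more than 20 degrees (value of joint buckle_card above 0.35 rad).
It also fails if it takes over 38 s, if anything falls off the work surface, if the arm or the gripper's body presses on something with over 40 N, if the wrist force passes 120 N, or if a joint passes its speed limit or range.

ROBOT

A 6-joint arm with a two-finger parallel gripper is mounted at the origin on the work surface. World frame = base frame: x ahead of the robot, y to its left, z up, the work surface at z = 0. Lengths are in m, angles in rad, forces in N, time in s.
With the tool pointing down it reaches from about 0.275 to 0.75 m from the base axis. Payload 10.2 kg.
Tool frame: the origin (TCP) lies at the centre of the arm's flange, where the gripper is bolted on; the fingertips stand 173 mm ahead of it and the grasp point (between the pads) lies 155 mm ahead of it (grip_depth is the distance from the TCP to the grasp point, in m); z points along the fingers, y is the line along which they close (so a half turn about z gives the same grasp; the last joint's range is limited). The gripper opens to 85 mm and grips with 20 to 120 N. Pads are 22 mm wide; open, the fingers measure 114 mm over their backs; the gripper's body (76 mm by 85 mm) begins 54 mm behind the grasp point. The pads swing forward as they close: fully open they stand 13 mm farther back than shut.
Start: joints at [-0.223, 0.313, 1.498, -0, 1.331, -0.223], TCP at [0.525, -0, 0.405] pointing down, gripper open.
Joint ranges: [-2.94, 2.94], [-0.97, 2.17], [0.19, 2.56], [-1.23, 4.37], [0.02, 3.11], [-2.88, 2.88]. Speed limits (rad/s): [2.39, 2.39, 3.01, 3.14, 3.14, 3.14].

INTERFACE

Orientations are given as a rotation vector (axis times angle).
In Python, from station import observe, capture, hand_in, grip_depth gives the robot as it stands. The module is installed in compiled form; this text tells all that it offers.
- The arm moves only by the tool jog_arm, never from a script. Its arguments are lists of equal length, an entry for each row: "slide": the shift along the tool's x, y, z as a fraction of full scale, a list of three; "dr": the turn, a rotation vector about the tool's x, y, z as a fraction of full scale, a list of three; "claw": the finger opening in mm, from 0 to 85.4. A call has 1 to 8 rows; each row shifts and turns the commanded pose from where the row before left it, along the tool's axes as they then stand; what a row does not reach is not made up. Full scale, the value 1, is 25 mm for a shift and 0.12 rad for a turn. A row lasts 1/8 s, in which the tool goes at most 62.5 mm and 10.7 degrees, less where a joint would pass 70% of its speed; a pose out of reach is approached as far as the arm can. A call with a number of a shift or a turn outside -1 to 1 is refused whole. A call with a gripper value outside its range is refused whole. The fingers move at their own pace and stop on an object; "force" is the grip in N (left out, the last holds). Time passes only in rows, so rows that do not move let the fingers close. It gives the time, the measured TCP pose, the force, the opening and the grip force at its end, in the units of the state.
- observe(): the state, without advancing time (a new reading comes with each control period).
- capture(name): name is "scene" or "side" or "wrist"; returns a dict with "pixels" (400x640x3 uint8, blue, green, red), "mtx" (3x3 intrinsics, pixels), "R" (3x3) and "t" (3): a world point X has camera coordinates R X + t; the wrist camera has in their place "tool_from_camera" (4x4, takes a point from camera to tool coordinates, whose origin is the TCP and whose axes are the flange's). Camera axes: x right, y down, z forward; pixel columns grow to the right and rows downward; lengths in m; the calibration is good to about 2 mm. A picture is of the moment at which its call begins: read the wrist's pose just before it. There is no depth.
- hand_in(): hands the job in; it is judged then, once.
The state is a dict: "clock": time; "joint_positions": joint angles; "joint_velocities": joint speeds; "joint_efforts": joint torques, N m; "eef_pos": TCP position; "tool_rot": TCP orientation; "force": force on the tool from outside, world axes, zero at the start; "ft_torque": the same for the moment, N m; "width": finger opening in m; "grasp_force": force on a finger pad.
Only numpy, scipy, OpenCV 4.12 (cv2) and the standard library are available. Lean on these libraries where they do the work, as an engineer would, in place of code of your own. Each camera call takes 0.05 s, during which the arm holds its last target. There are 200 camera calls.

## Working session

There is one attempt and no reset: what is moved stays moved. The work goes in short steps, Python scripts to look and compute and a tool call to move; the robot and the scene stay as the last step left them, time stands still between calls to the robot, and variables do not carry over. Pictures are saved under pics/ and viewed, at most 10 in all, crops included, and the job is handed in when it is done.

Besides the shell and the picture viewer there is one more tool, called after ">>>" as a command line: name --argument value ..., lists and objects as JSON in quotes. jog_arm: Moves the arm, as the interface text tells. Its arguments: {"type":"object","properties":{"slide":{"type":"array","items":{"type":"array","items":{"type":"number"}}},"dr":{"type":"array","items":{"type":"array","items":{"type":"number"}}},"claw":{"type":"array","items":{"type":"number"}},"force":{"type":"number"}},"required":["slide","dr","claw"]}

```bash
mkdir -p pics; python3 - <<'E'
from station import *
import cv2,numpy as np,pickle
s=observe();print({k:np.round(v,3) for k,v in s.items()},grip_depth)
d={}
for n in("scene","side","wrist"):
    c=capture(n);d[n]=c;cv2.imwrite(f"pics/{n}.png",c["pixels"])
pickle.dump(d,open("c0.pkl","wb"))
print(d["wrist"]["tool_from_camera"].round(3), d["wrist"]["mtx"])
E
```

```text
{'clock': np.float64(0.0), 'joint_positions': array([-0.223,  0.313,  1.498, -0.   ,  1.331, -0.223]), 'joint_velocities': array([ 0.001, -0.   ,  0.002,  0.001,  0.001,  0.001]), 'joint_efforts': array([-1.0000e-03, -4.1226e+01, -2.5974e+01, -0.0000e+00,  4.0000e-03,
       -0.0000e+00]), 'eef_pos': array([ 0.525, -0.   ,  0.404]), 'tool_rot': array([-2.221e+00, -2.221e+00,  1.000e-03]), 'force': array([-0.637, -0.473, -0.62 ]), 'ft_torque': array([-0.024,  0.034,  0.016]), 'grasp_force': np.float64(0.0), 'width': np.float64(0.086)} 0.1547
[[-0.    -0.96  -0.282  0.072]
 [ 1.    -0.     0.001 -0.   ]
 [-0.001 -0.282  0.96   0.032]
 [ 0.     0.     0.     1.   ]] [[360.11734231   0.         319.49379732]
 [  0.         360.11734231 200.63708189]
 [  0.           0.           1.        ]]
```

View pics/scene.png

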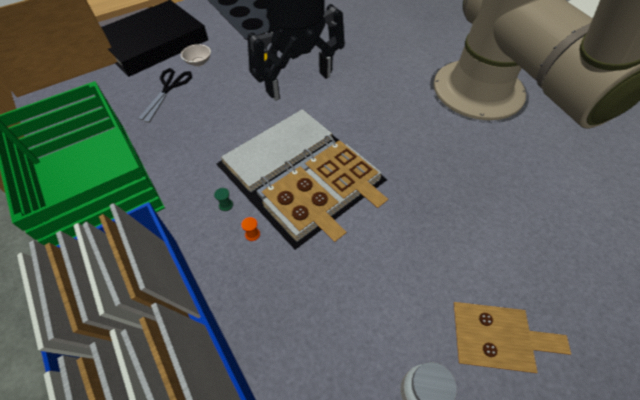

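View pics/wrist.png

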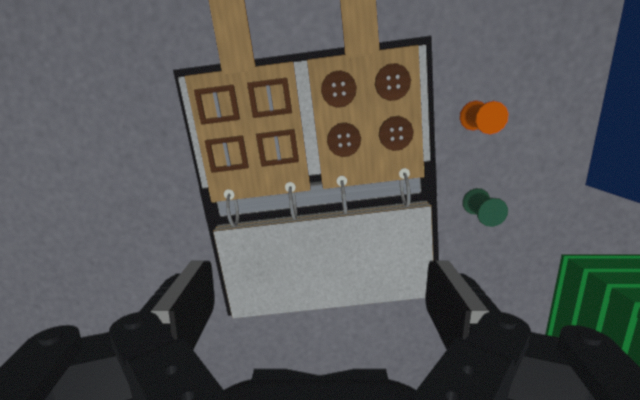

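The wrist view (right = +x, up = +y) shows the button card as the farther one. Its body runs roughly from (305,60) and (426,46) down to (315,193) and (421,181), and its tongue goes up from about (360,50). The buckle card is nearer the robot.

```bash
cat >h.py <<'E'
import numpy as np,pickle,cv2
from scipy.spatial.transform import Rotation as Ro
def ray(c,uv,z,T=None):
    uv=np.atleast_2d(np.array(uv,float));d=np.c_[uv,np.ones(len(uv))]@np.linalg.inv(c["mtx"]).T
    if "R" in c: o=-c["R"].T@c["t"];d=d@c["R"]
    else:
        M=T@c["tool_from_camera"];o=M[:3,3];d=d@M[:3,:3].T
    return o+d*((z-o[2])/d[:,2])[:,None]
def pose(s):
    T=np.eye(4);T[:3,:3]=Ro.from_rotvec(s["tool_rot"]).as_matrix();T[:3,3]=s["eef_pos"];return T
E
python3 - <<'E'
from h import *
from station import observe
d=pickle.load(open("c0.pkl","rb"));T=pose(observe())
print("buttons",ray(d["wrist"],[(339,89),(393,82),(344,140),(396,133)],.041,T).round(4))
print("body corners",ray(d["wrist"],[(305,60),(426,46),(421,181),(315,193)],.036,T).round(4))
print("tongue top edge px",ray(d["wrist"],[(340,0),(374,0)],.036,T).round(4))
im=cv2.resize(d["scene"]["pixels"][100:260,210:400],None,fx=4,fy=3.75,interpolation=cv2.INTER_CUBIC);im=cv2.resize(d["scene"]["pixels"][110:260,210:400],None,fx=4,fy=4,interpolation=cv2.INTER_CUBIC);cv2.imwrite("pics/sc.png",im)
E
```

```text
buttons [[0.542  0.0767 0.041 ]
 [0.5891 0.0825 0.041 ]
 [0.5472 0.0322 0.041 ]
 [0.5943 0.0385 0.041 ]]
body corners [[ 0.5122  0.1009  0.036 ]
 [ 0.6169  0.1122  0.036 ]
 [ 0.622  -0.0074  0.036 ]
 [ 0.5205 -0.0193  0.036 ]]
tongue top edge px [[0.542  0.1478 0.036 ]
 [0.5704 0.1478 0.036 ]]
```

View pics/sc.png

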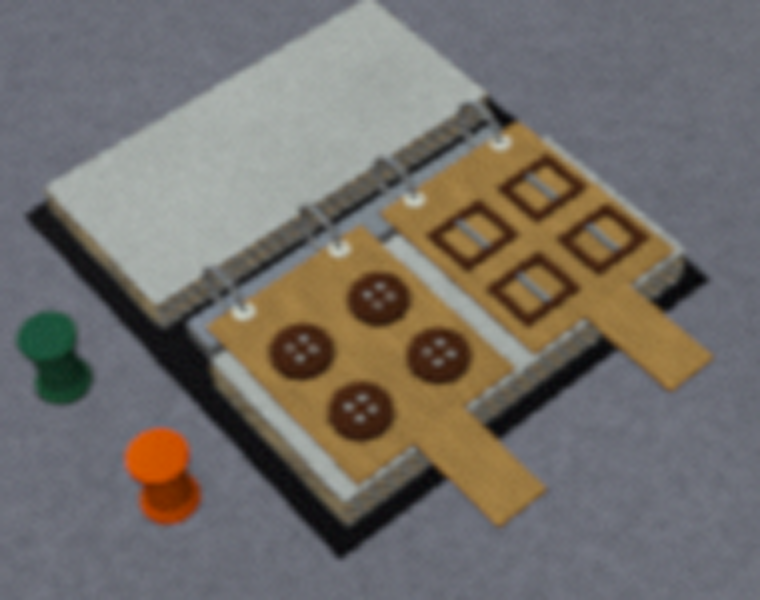

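View pics/side.png

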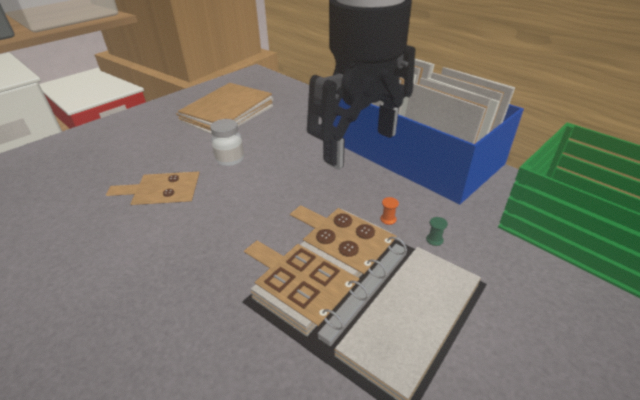

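The button tongue tip corners are at crop (497,525) and (547,490). The side view agrees that the button card is the far one.

```bash
python3 - <<'E'
from h import *
d=pickle.load(open("c0.pkl","rb"))
f=lambda L:[(210+u/4-.4,110+v/4-.4) for u,v in L]
print("tip",ray(d["scene"],f([(497,525),(547,490)]),.036).round(4))
print("tongue root",ray(d["scene"],f([(415,448),(468,405)]),.036).round(4))
print("body",ray(d["scene"],f([(358,482),(513,368),(365,225),(208,330)]),.036).round(4))
print("buttons",ray(d["scene"],f([(362,408),(438,354),(379,297),(303,350)]),.041).round(4))
E
```

```text
tip [[0.5699 0.1672 0.036 ]
 [0.5409 0.1652 0.036 ]]
tongue root [[0.5784 0.1134 0.036 ]
 [0.5448 0.1077 0.036 ]]
body [[ 0.6097  0.1139  0.036 ]
 [ 0.5151  0.1024  0.036 ]
 [ 0.5267 -0.0119  0.036 ]
 [ 0.6254  0.0011  0.036 ]]
buttons [[0.5885 0.084  0.041 ]
 [0.5422 0.0785 0.041 ]
 [0.5473 0.0341 0.041 ]
 [0.5945 0.0404 0.041 ]]
```

>>> jog_arm --slide '[[0, 0, 0], [0.91, 0.34, 0.95], [0.91, 0.34, 0.95], [0.91, 0.34, 0.95], [0.91, 0.34, 0.95], [0.91, 0.34, 0.95], [0.91, 0.34, 0.95], [0, 0, 0]]' --dr '[[0, 0, -1], [0, 0, 0], [0, 0, 0], [0, 0, 0], [0, 0, 0], [0, 0, 0], [0, 0, 0], [0, 0, 0]]' --claw '[55, 55, 55, 55, 55, 55, 55, 55]' --force 25

```text
clock: 1.15
eef_pos: [0.5589, 0.1426, 0.2603]
tool_rot: [-2.08, -2.351, 0.004]
force: [0.3, -1.0, -0.1]
width: 0.055
grasp_force: 0.0
```

```bash
python3 - <<'E'
from h import *
from station import *
s=observe();T=pose(s);print(T.round(4),s["width"],s["clock"])
c=capture("wrist");cv2.imwrite("pics/w2.png",c["pixels"]);pickle.dump((c,T),open("c1.pkl","wb"))
# where tongue centre and the axis project
M=np.linalg.inv(T@c["tool_from_camera"])
for X in[(.559,.142,.036),(.5554,.1662,.036)]:
    p=M[:3,:3]@X+M[:3,3];p=c["mtx"]@p;print(p[:2]/p[2])
E
```

```text
[[-1.216e-01  9.926e-01 -3.800e-03  5.589e-01]
 [ 9.926e-01  1.216e-01 -1.000e-04  1.426e-01]
 [ 3.000e-04 -3.800e-03 -1.000e+00  2.603e-01]
 [ 0.000e+00  0.000e+00  0.000e+00  1.000e+00]] 0.055028863933966346 1.15
[320.80183385 227.50954832]
[319.68984453 185.70023468]
```

View pics/w2.png

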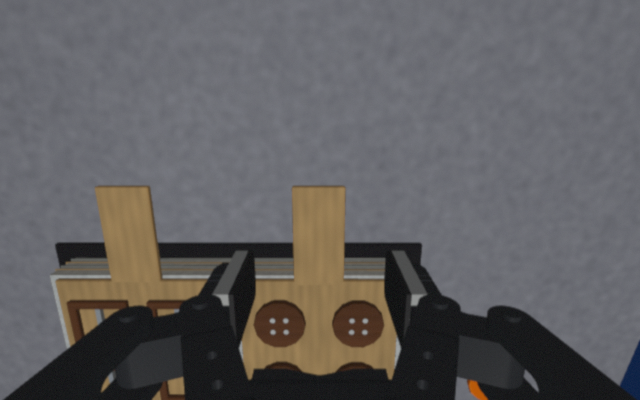

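The tongue tip spans (293–345,186), which matches the prediction. Now I'll descend and grip.

>>> jog_arm --slide '[[0, 0, 1], [0, 0, 1], [0, 0, 0.92], [0, 0, 0], [0, 0, 0], [0, 0, 0], [0, 0, 0], [0, 0, 0]]' --dr '[[0, 0, 0], [0, 0, 0], [0, 0, 0], [0, 0, 0], [0, 0, 0], [0, 0, 0], [0, 0, 0], [0, 0, 0]]' --claw '[55, 55, 55, 50, 24, 24, 24, 24]' --force 30

```text
clock: 2.2
eef_pos: [0.5586, 0.1412, 0.1908]
tool_rot: [-2.082, -2.35, 0.005]
force: [-11.7, -3.6, 9.8]
width: 0.029
grasp_force: 29.5
```

```bash
python3 -c "
import numpy as np
t=np.linspace(0,np.pi,33);a=np.c_[np.diff(np.cos(t)),-np.diff(np.sin(t))]*162/25
for i in range(0,32,8):print([[round(x,2),0,round(z,2)] for x,z in a[i:i+8]])"
```

```text
[[np.float64(-0.03), 0, np.float64(-0.64)], [np.float64(-0.09), 0, np.float64(-0.63)], [np.float64(-0.15), 0, np.float64(-0.62)], [np.float64(-0.21), 0, np.float64(-0.6)], [np.float64(-0.27), 0, np.float64(-0.57)], [np.float64(-0.33), 0, np.float64(-0.55)], [np.float64(-0.38), 0, np.float64(-0.51)], [np.float64(-0.43), 0, np.float64(-0.47)]]
[[np.float64(-0.47), 0, np.float64(-0.43)], [np.float64(-0.51), 0, np.float64(-0.38)], [np.float64(-0.55), 0, np.float64(-0.33)], [np.float64(-0.57), 0, np.float64(-0.27)], [np.float64(-0.6), 0, np.float64(-0.21)], [np.float64(-0.62), 0, np.float64(-0.15)], [np.float64(-0.63), 0, np.float64(-0.09)], [np.float64(-0.64), 0, np.float64(-0.03)]]
[[np.float64(-0.64), 0, np.float64(0.03)], [np.float64(-0.63), 0, np.float64(0.09)], [np.float64(-0.62), 0, np.float64(0.15)], [np.float64(-0.6), 0, np.float64(0.21)], [np.float64(-0.57), 0, np.float64(0.27)], [np.float64(-0.55), 0, np.float64(0.33)], [np.float64(-0.51), 0, np.float64(0.38)], [np.float64(-0.47), 0, np.float64(0.43)]]
[[np.float64(-0.43), 0, np.float64(0.47)], [np.float64(-0.38), 0, np.float64(0.51)], [np.float64(-0.33), 0, np.float64(0.55)], [np.float64(-0.27), 0, np.float64(0.57)], [np.float64(-0.21), 0, np.float64(0.6)], [np.float64(-0.15), 0, np.float64(0.62)], [np.float64(-0.09), 0, np.float64(0.63)], [np.float64(-0.03), 0, np.float64(0.64)]]
```

>>> jog_arm --slide '[[-0.03, -0.05, -0.7], [-0.09, 0, -0.65], [-0.15, 0, -0.62], [-0.21, 0, -0.6], [-0.27, 0, -0.57], [-0.33, 0, -0.55], [-0.38, 0, -0.51], [-0.43, 0, -0.47]]' --dr '[[0, 0, 0], [0, 0, 0], [0, 0, 0], [0, 0, 0], [0, 0, 0], [0, 0, 0], [0, 0, 0], [0, 0, 0]]' --claw '[24, 24, 24, 24, 24, 24, 24, 24]'

```text
clock: 3.2
eef_pos: [0.5636, 0.094, 0.3067]
tool_rot: [-2.084, -2.35, 0.0]
force: [-4.0, -2.2, -6.3]
width: 0.0292
grasp_force: 33.4
```

```bash
python3 - <<'E'
from station import *
import cv2,numpy as np
c=capture("scene")["pixels"][20:260,180:420];cv2.imwrite("pics/s3.png",cv2.resize(c,None,fx=2.4,fy=2.4))
E
```

```text
(no output)
```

View pics/s3.png

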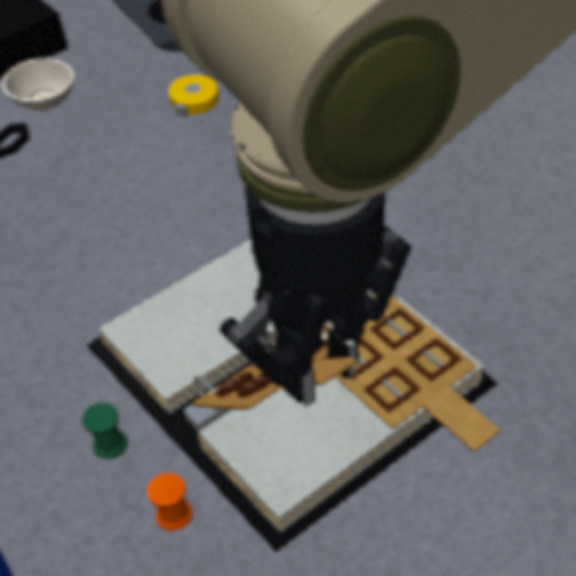

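The button card is held and raised to about 45°, with the buckle card still flat. Forces are small, so I'll carry on.

>>> jog_arm --slide '[[-0.47, 0, -0.43], [-0.51, 0, -0.38], [-0.55, 0, -0.33], [-0.57, 0, -0.27], [-0.6, 0, -0.21], [-0.62, 0, -0.15], [-0.63, 0, -0.09], [-0.64, 0, -0.03]]' --dr '[[0, 0, 0], [0, 0, 0], [0, 0, 0], [0, 0, 0], [0, 0, 0], [0, 0, 0], [0, 0, 0], [0, 0, 0]]' --claw '[24, 24, 24, 24, 24, 24, 24, 24]'

```text
clock: 4.25
eef_pos: [0.5775, -0.0202, 0.3538]
tool_rot: [-2.084, -2.35, -0.001]
force: [-4.2, 2.5, -5.2]
width: 0.0296
grasp_force: 43.2
```

>>> jog_arm --slide '[[-0.64, 0, 0.03], [-0.63, 0, 0.09], [-0.62, 0, 0.15], [-0.6, 0, 0.21], [-0.57, 0, 0.27], [-0.55, 0, 0.33], [-0.51, 0, 0.38], [-0.47, 0, 0.43]]' --dr '[[0, 0, 0], [0, 0, 0], [0, 0, 0], [0, 0, 0], [0, 0, 0], [0, 0, 0], [0, 0, 0], [0, 0, 0]]' --claw '[24, 24, 24, 24, 24, 24, 24, 24]'

```text
clock: 5.25
eef_pos: [0.5914, -0.1355, 0.3082]
tool_rot: [2.081, 2.346, -0.001]
force: [-6.8, -4.1, 5.6]
width: 0.0288
grasp_force: 31.4
```

>>> jog_arm --slide '[[-0.43, 0, 0.47], [-0.38, 0, 0.51], [-0.33, 0, 0.55], [-0.27, 0, 0.57], [-0.21, 0, 0.6], [-0.15, 0, 0.62], [-0.09, 0, 0.63], [-0.03, 0, 0.3]]' --dr '[[0, 0, 0], [0, 0, 0], [0, 0, 0], [0, 0, 0], [0, 0, 0], [0, 0, 0], [0, 0, 0], [0, 0, 0]]' --claw '[24, 24, 24, 24, 24, 24, 24, 24]'

```text
clock: 6.25
eef_pos: [0.5973, -0.183, 0.201]
tool_rot: [2.081, 2.345, -0.002]
force: [-4.1, -10.1, 3.3]
width: 0.0289
grasp_force: 40.1
```

```bash
python3 - <<'E'
from station import *
import cv2,numpy as np
c=capture("side")["pixels"];cv2.imwrite("pics/s4.png",c);print(observe()["eef_pos"],observe()["force"])
E
```

```text
[ 0.59719476 -0.18298564  0.2003137 ] [ -1.15147963 -10.26338528   2.81683673]
```

View pics/s4.png

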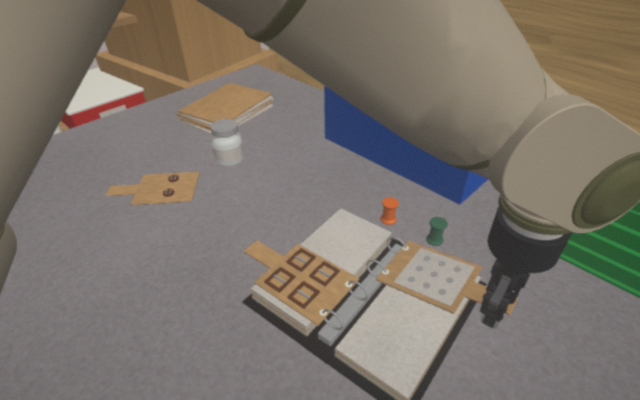

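The card is nearly flat on the right side, showing the snap fasteners, with the tongue at about (500,295). The buckle card hasn't moved. I'll lower the last bit, open and retreat.

>>> jog_arm --slide '[[0, 0, 0.3], [0, 0, 0.15], [0, 0, 0], [0, 0, 0], [0, 0, 0], [0, 0, 0], [0, 0, 0], [0, 0, 0]]' --dr '[[0, 0, 0], [0, 0, 0], [0, 0, 0], [0, 0, 0], [0, 0, 0], [0, 0, 0], [0, 0, 0], [0, 0, 0]]' --claw '[24, 24, 24, 40, 55, 55, 55, 55]'

```text
clock: 7.3
eef_pos: [0.5969, -0.1801, 0.1885]
tool_rot: [2.084, 2.351, 0.0]
force: [-0.2, 0.6, -1.1]
width: 0.0553
grasp_force: 0.0
```

>>> jog_arm --slide '[[0, 0, -0.4], [0, 0, -0.8], [0, 0, -1], [0, 0, -1], [0, 0, -1], [0, 0, -1], [0, 0, -0.5], [0, 0, 0]]' --dr '[[0, 0, 0], [0, 0, 0], [0, 0, 0], [0, 0, 0], [0, 0, 0], [0, 0, 0], [0, 0, 0], [0, 0, 0]]' --claw '[55, 55, 55, 55, 55, 55, 55, 55]'

```text
clock: 8.3
eef_pos: [0.5968, -0.1802, 0.3316]
tool_rot: [2.083, 2.35, 0.001]
force: [1.0, -0.2, -0.9]
width: 0.0551
grasp_force: 0.0
```

```bash
python3 - <<'E'
from station import *
import cv2,numpy as np
c=capture("side")["pixels"][170:400,220:560];cv2.imwrite("pics/s5.png",cv2.resize(c,None,fx=2,fy=2));print(observe()["eef_pos"],observe()["force"])
E
```

```text
[ 0.5967448  -0.1801388   0.33056702] [ 0.2244121   0.23938558 -0.00309384]
```

View pics/s5.png

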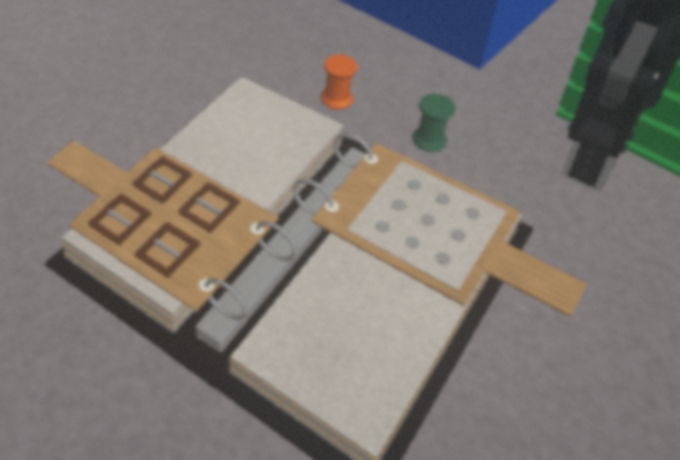

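The button card lies flat on the right with its other face up, at crop (430,220). The buckle card lies flat on the left, and the gripper is clear of everything.

```bash
python3 -c "
from station import *
print(hand_in())"
```

```text
the job is handed in; nothing more can be done
None
```

The button card is turned over and lies flat on the other side of the rings with its snap-fastener face up, the buckle card is still flat in place, the gripper is clear, and I handed the job in at about 8.4 s of the 38 s; `hand_in()` returned no verdict.

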